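Shut and lock the cover of a terminal box with its quarter-turn cam

ROBOT

A 6-joint arm with a two-finger parallel gripper is mounted at the origin on a cart in front of the work surface, level with it; the furniture and walls round the work are solid. World frame = base frame: x ahead of the robot, y to its left, z up, the work surface at z = 0. Lengths are in m, angles in rad, forces in N, time in s.
With the tool pointing down it reaches from about 0.275 to 0.875 m from the base axis. Payload 12.5 kg.
Tool frame: the origin (TCP) lies at the centre of the arm's flange, where the gripper is bolted on; the fingertips stand 173 mm ahead of it and the grasp point (between the pads) lies 155 mm ahead of it (tips_ahead is the distance from the TCP to the fingertips, in m); x points along the fingers, y is the direction in which the jaws open and shut, and the axes are right-handed (so a half turn about x gives the same grasp; the last joint's range is limited). The gripper opens to 85 mm and grips with 20 to 120 N. Pads are 22 mm wide; open, the fingers measure 114 mm over their backs; the gripper's body (76 mm by 85 mm) begins 54 mm behind the grasp point. The pads swing forward as they close: fully open they stand 13 mm farther back than shut.
Start: joints at [-1.265, 0.351, 1.652, -0, 1.139, -0.085], TCP at [0.21, -0.509, 0.405] pointing down, gripper open.
Joint ranges: [-2.75, 2.75], [-0.79, 2.1], [0.01, 2.65], [-1.57, 4.71], [0.07, 3.14], [-2.87, 2.87]. Speed limits (rad/s): [2.22, 2.22, 2.79, 3.14, 3.14, 3.14].

INTERFACE

Orientations are given as [roll, pitch, yaw] about the fixed x, y, z axes, in that order (R = Rz(yaw) Ry(pitch) Rx(roll)).
In Python, from bench import observe, grab_frame, camera_model, hand_in, boxes_of, landmark_of, tips_ahead gives the robot as it stands. The module is installed in compiled form; this text tells all that it offers.
- The arm moves only by the tool send_rows, never from a script. Its argument "deltas" is one flat list of numbers, 4 for each row, row after row: the shift along the tool's x, y, z in units of 15 cm (1.0 is 15 cm), then the turn about the tool's x in units of 90 degrees (1.0 is 90 degrees). A call has 1 to 12 rows; each row shifts and turns the commanded pose from where the row before left it, along the tool's axes as they then stand; what a row does not reach is not made up. A row lasts 1/8 s, in which the tool goes at most 62.5 mm and 10.7 degrees, less where a joint would pass 70% of its speed; a pose out of reach is approached as far as the arm can. A call with a number of a shift or a turn outside -1 to 1 is refused whole. A call with a gripper value outside its range is refused whole. "grip" is the opening, from 0 (shut) to 1 (fully open), set as the call begins (left out, the last holds). The fingers move at their own pace and stop on an object; "force" is the grip in N (left out, the last holds). Time passes only in rows, so rows that do not move let the fingers close. It gives the time, the measured TCP pose, the force and the opening at its end, in the units of the state.
- observe(): the state, without advancing time (a new reading comes with each control period).
- grab_frame(name): name is "scene" or "top" or "wrist"; returns (picture, depth): 384x512x3 uint8, red, green, blue; 384x512 float32, m along the optical axis (not along the pixel's ray), 0 where there is no reading.
- camera_model(name): a dict with "camera_matrix" (3x3 intrinsics, pixels), "dist" ([k1, k2, p1, p2, k3] as OpenCV has them; the pictures are not rectified), "rvec" (rotation vector, rad) and "tvec" (3), from world to camera coordinates, as OpenCV has them. Camera axes: x right, y down, z forward; pixel columns grow to the right and rows downward; lengths in m; the calibration is good to about 2 mm. A picture is of the moment at which its call begins: read the wrist's pose just before it. camera_model takes no time and is no camera call; for the wrist camera it gives the pose at the moment of the call.
- hand_in(): hands the job in, once; it reports no verdict.
Trained networks look in the newest picture that a camera, given by its name, has taken for a name from the list of things; names that differ only in an ending like _2 or _b are one class to them, and where a whole thing is asked for, a point or a joint stands for the part that bears it (a point fixed in the world has none). Each returns a list of dicts, best first, with "p" (0 to 1); they miss things now and then, are a little off and sometimes report something else, mostly with a low value. They report only what shows in the picture. A call takes as long as a camera call.
- boxes_of(camera, query): "xy" ([column, row] in pixels, amid what is visible of it).
- landmark_of(camera, query): "xy" ([column, row] in pixels: a listed point, or the origin of a listed thing).
The state is a dict: "t": time; "joints": joint angles; "joint_velocities": joint speeds; "joint_torque": joint torques, N m; "tcp_pos": TCP position; "ee_rot": TCP orientation; "ft_force": force on the tool from outside, world axes, zero at the start; "wrist_torque": the same for the moment, N m; "finger_gap": finger opening in m.
Only numpy, scipy, OpenCV 4.12 (cv2) and the standard library are available. Lean on these libraries where they do the work, as an engineer would, in place of code of your own. Each camera call takes 0.05 s, during which the arm holds its last target.

TASK

Before wash-down both terminal boxes must be locked, but one cover stands ajar on its spring. Set the closed fingertips in the slot of that cover's round cam, press the cover fully shut and, still pressing, turn the cam clockwise a quarter turn to its stop so that the cover stays locked down by itself, then take the hand away. Grasp nothing, leave the other box locked and do not disturb the loose things round about.

Things in the scene. Friction and masses are not known exactly. Their poses are not given: they have to be found in the camera images.
- box_ajar: The box to lock: pale grey steel terminal box, 200 (its x) x 160 (its y) x 60 mm high, fixed to the table, with a 4 mm steel cover on top and a round aluminium cam disc on the cover. Origin at the centre of its underside; its -x side faces roughly the robot. The cover is hinged along the box's far (+x) top edge, so the robot-side edge swings up.
- box_ajar_cover (a joint): cover angle: 0 shut, 0.15 rad ajar at the start, where a spring holds it (robot-side edge 30 mm up, cam axis about 20 mm up). Hinge line at box x = +100, z = 60 mm. About 7 N straight down on the slot floor holds it shut; unlocked, it springs up again when let go; locked, it may rest up to 0.02 rad open.
- box_ajar_cam (a joint): cam angle, clockwise from above: 0 open (nib to the box's -y), 1.571 locked (nib to its -x, tongue under a keeper at the robot-side edge); stops at both. Starts at 0 to 0.3, stays where left; takes 0.1 N m (5 N at 22 mm radius). Past 0.75 the tongue goes under the keeper only with the cover within 2 mm of shut; turned while ajar it lands on the keeper and blocks the cover.
- box_ajar_slot_mid (a point): centre of the slot's floor, on the cam's axis, at box x = -40, y = 0, z = 67 mm when shut. Cam disc 102 mm across, its top 14 mm above this floor. The slot is 38 mm wide, 88 long, 14 deep, closed at its ends, dark-floored. Axes turn with the cam: z out of the cover, y along the slot; at -y a small nib on the rim marks the tongue's end.
- box_ajar_slot_end (a point): point on the slot's floor 22 mm from the axis toward the nib: a good place to set the fingertips (22 mm to the end wall, 19 mm to each side wall). The tips have play in the slot, so they must go round farther than the cam does: about 0.3 rad more for tips 25 mm wide.
- box_locked: A second box, the same in build and size, cover already shut and locked (nib toward its -x edge): to be left alone. Which of the two boxes stands on the left varies.
- box_locked_cam (a joint): cam angle of the second box, 1.571 = locked, as it must stay
- pen: marker pen lying between the boxes, 140 mm long, 17 mm thick; to be left where it is; origin under its middle
- tub: small white tub, 70 mm across, 45 mm high, on the robot's side of the boxes; to be left where it is; origin under its middle
- scoop: steel scoop, 206 x 60 x 32 mm, right of the boxes; to be left where it is; origin under its middle
- counter: round tally counter, 68 x 55 x 24 mm, right of the boxes; to be left where it is; origin under its middle
- roll: roll of labels, 92 mm across, 52 mm high, right of the boxes; to be left where it is; origin under its middle

How it is judged:
By the outcome, as a careful person would: the job done as asked, in the order asked, and still so for the second after the job is handed in, with the robot touching nothing.
It also fails if it takes over 38 s, if anything falls off the work surface, if the arm or the gripper's body presses on something with over 40 N, if the wrist force passes 120 N, or if a joint passes its speed limit or range.

## Working session

There is one attempt and no reset: what is moved stays moved. The work goes in short steps, Python scripts to look and compute and a tool call to move; the robot and the scene stay as the last step left them, time stands still between calls to the robot, and variables do not carry over. Pictures are saved under pics/ and viewed, and the job is handed in when it is done.

Besides the shell and the picture viewer there is one more tool, called after "Call:" as name(argument=value, ...), one argument or row to a line, values as JSON. send_rows: Moves the arm, as the interface text tells. Shifts and turns lie within -1 to 1; 1 stands for 15 cm of shift or 90 degrees of turn. Its arguments: {"type":"object","properties":{"deltas":{"type":"array"},"grip":{"type":"number"},"force":{"type":"number"}},"required":["deltas"]}

```bash
mkdir -p pics; ls; cat > h.py <<'E'
import numpy as np, cv2
from bench import *
def save(n,f):
    p,d=grab_frame(n); cv2.imwrite(f,cv2.cvtColor(p,cv2.COLOR_RGB2BGR)); return p,d
def RT(m):
    R=cv2.Rodrigues(np.array(m["rvec"],float))[0]; return R,np.array(m["tvec"],float).ravel()
def ray(m,xy):
    u=cv2.undistortPoints(np.array([[xy]],float),np.array(m["camera_matrix"]),np.array(m["dist"]))[0,0]
    R,t=RT(m); return -R.T@t, R.T@np.array([u[0],u[1],1.0])
def at_z(m,xy,z):
    o,d=ray(m,xy); return o+d*(z-o[2])/d[2]
def at_d(m,xy,dep):
    o,d=ray(m,xy); return o+d*dep
def proj(m,P):
    return cv2.projectPoints(np.array(P,float).reshape(-1,1,3),np.array(m["rvec"]),np.array(m["tvec"]),np.array(m["camera_matrix"]),np.array(m["dist"]))[0].reshape(-1,2)
E
python3 - <<'E'
from h import *
np.set_printoptions(precision=4,suppress=True)
s=observe(); print(s, tips_ahead if not callable(tips_ahead) else tips_ahead())
for c in ["top","scene"]:
    p,d=save(c,f"pics/{c}0.png"); np.save(f"{c}0.npy",d); m=camera_model(c); print(c,m["tvec"])
    for q in ["box_ajar_slot_mid","box_ajar_slot_end","box_ajar","box_locked"]:
        for r in landmark_of(c,q)[:3]:
            x,y=r["xy"]; dd=d[int(round(y)),int(round(x))]; print(q,r["p"],r["xy"],at_d(m,r["xy"],dd))
E
```

```text
pics
{'t': 0.0, 'joints': array([-1.2646,  0.3512,  1.6524, -0.    ,  1.1391, -0.0846]), 'joint_velocities': array([-0.0004,  0.0015, -0.    , -0.0002, -0.001 , -0.0012]), 'joint_torque': array([  0.0017, -50.6105, -29.1402,  -0.    ,   0.0045,   0.    ]), 'tcp_pos': array([ 0.2095, -0.5084,  0.4042]), 'ee_rot': array([-1.651 ,  1.5696,  1.8814]), 'ft_force': array([-0.8151, -0.3618, -0.6391]), 'wrist_torque': array([ 0.0101, -0.031 , -0.0458]), 'finger_gap': 0.08545610513023173} 0.1734
top [-0.2367  0.5013  0.9617]
box_ajar_slot_mid 0.6 [261.3, 200.5] [ 0.4718 -0.2703  0.0887]
box_ajar_slot_end 0.84 [269.4, 195.2] [ 0.4861 -0.2913  0.087 ]
box_ajar_slot_end 0.32 [344.2, 227.4] [ 0.4107 -0.5006  0.0041]
box_ajar 0.68 [259.9, 195.7] [ 0.4852 -0.2667  0.0844]
box_locked 0.9 [142.5, 176.4] [0.5366 0.0461 0.0832]
box_locked 0.54 [269.9, 199.3] [ 0.4756 -0.2926  0.0856]
scene [-0.443   0.234   1.2434]
box_ajar_slot_mid 0.84 [261.3, 196.1] [ 0.4486 -0.2871  0.104 ]
box_ajar 0.84 [266.8, 214.8] [ 0.4141 -0.3236  0.0608]
box_ajar 0.7 [265.1, 196.9] [ 0.4412 -0.3043  0.1095]
box_locked 0.86 [191.1, 187.6] [0.4632 0.0018 0.0554]
box_locked 0.4 [265.6, 197.1] [ 0.4443 -0.3047  0.1072]
```

View pics/top0.png

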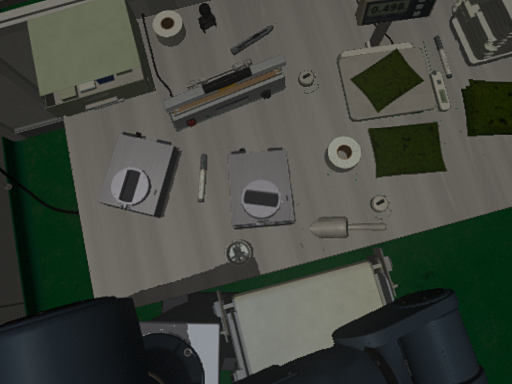

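View pics/scene0.png

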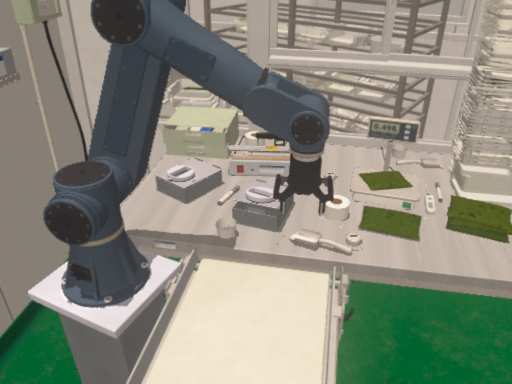

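The top view shows the ajar box at about (262,187), with its cam at (261,199) and the slot roughly across the picture. The locked box is at (140,175). I'll zoom in and fit the box.

```bash
python3 - <<'E'
from h import *
np.set_printoptions(precision=4,suppress=True)
im=cv2.imread("pics/top0.png"); c=im[140:240,210:310]; cv2.imwrite("pics/topz.png",cv2.resize(c,(600,600),interpolation=cv2.INTER_CUBIC))
d=np.load("top0.npy"); m=camera_model("top")
o,_=ray(m,(0,0)); print("cam",o)
v,u=np.mgrid[140:240,210:310]
pts=cv2.undistortPoints(np.stack([u.ravel(),v.ravel()],1).astype(float)[:,None],np.array(m["camera_matrix"]),np.array(m["dist"]))[:,0]
R,t=RT(m); D=d[140:240,210:310].ravel()
P=(np.c_[pts,np.ones(len(pts))]*D[:,None]-t)@R
Z=P[:,2].reshape(100,100)
print("table z",np.median(P[(P[:,2]<.02)&(D>0)][:,2]))
print("zmap mm"); 
for r in range(0,100,4): print(r+140,(Z[r,::5]*1000).astype(int))
# box top points
k=(P[:,2]>0.045)&(P[:,2]<0.13)
Q=P[k]; 
rect=cv2.minAreaRect(Q[:,:2].astype(np.float32)); print(rect); print(cv2.boxPoints(rect))
np.save("Q.npy",Q)
E
```

```text
cam [ 0.3214 -0.2641  1.0291]
table z -0.00014627543643615161
zmap mm
140 [-1 -1  1 -1  0  0  0  3  0  0  1  0  0  2  0  2 -1  4 -1 -1]
144 [ 0 -1  5 -4  0  1 -2  0 -1  0 -1  0 -2  0 -1  0 -3 -1 -2  3]
148 [ 0  1  0  1 -1  0  0  0  0  0  1  0 -1 62 66  0  1 -3  3  1]
152 [-1  0  2  0  0 65 65 67  0 64 64 65 65 65 62 61  0  1 -1  0]
156 [  -1    0 1029    0   62   63   65   64   67   65   63   65   67   65
   67   66    1    0   -1   -3]
160 [ 0  2  0 -2 66 71 63 65 70 71 67 67 70 65 71 67 -1  1  0 -1]
164 [ 0 -2  2  0 67 72 69 69 72 69 69 69 69 68 68 72  1  0 -1 -1]
168 [ 0  0  2  0 68 70 70 73 71 69 70 69 71 71 72 70 -1  0  0 -2]
172 [ 0 -3  0  0 73 71 71 71 73 73 74 73 73 75 75 74  0 -1  0  0]
176 [ 2  4 -1  0 75 73 80 73 78 74 73 75 75 77 77 76  0 -3  1  2]
180 [-3  0  0  0 73 80 77 76 76 96 94 93 79 75 79 75 -1 -2  3 -1]
184 [-3  0 -1  0 75 76 78 80 94 97 96 95 97 78 79 80  0 -1  1 -2]
188 [-1  1 -1 -1 80 78 78 97 99 98 97 93 98 98 78 81 80  2  0  0]
192 [ -1   3   0  -1  79  80  80  85  84  86  86  87  95 100  83  82  82   0
   0  -4]
196 [  0   1   4   1  81  84  84  87  87  87
[... 309 characters left out ...]
   5
   0  -1]
212 [  0   1  -3   1   2  89  88  90 107 107 106 108 110  95  90  88  87   0
   2   0]
216 [  0   1   2   0   0  92  89  91  93 106 109 109  94  90  92  92  90   0
   0   0]
220 [ 0  0  0  1  0 92 92 93 93 91 93 95 92 90 93 93 16 -3  0  0]
224 [ 1  4  0  0 -1 91  3  2  0 56 59 57 43 30 18  2  0 -1  1 -1]
228 [-1 -2  0  0 -2  7 -3 -1 -1  0  0 -2  3 -3  1  0 -1 -2  3  3]
232 [ 1  0  3 -2  0  0  1  0  0  0 -2  0 -1 -1 -1  0  1  6  1  2]
236 [ 3  1  0  1  1  0  2  0  0 -3  0 -1 -1 -1  0 -1  0  0  3  1]
((0.5150746703147888, -0.2647705078125), (0.20475132763385773, 0.16010811924934387), 5.2269110679626465)
[[ 0.4058 -0.1944]
 [ 0.4204 -0.3538]
 [ 0.6243 -0.3352]
 [ 0.6097 -0.1757]]
```

View pics/topz.png

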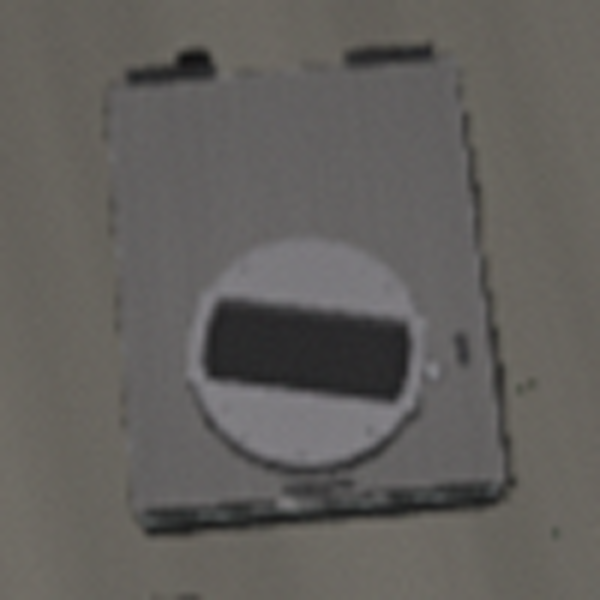

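```bash
cat > fit.py <<'E'
from h import *
np.set_printoptions(precision=4,suppress=True)
from scipy.optimize import minimize
m=camera_model("top"); g=cv2.cvtColor(cv2.imread("pics/top0.png"),cv2.COLOR_BGR2GRAY)
Q=np.load("Q.npy")
th=0.15
# plane fit of cover
def box2w(c,yaw,p):
    R=np.array([[np.cos(yaw),-np.sin(yaw),0],[np.sin(yaw),np.cos(yaw),0],[0,0,1]]); return np.asarray(p)@R.T+[c[0],c[1],0]
def rot(p,th): # cover rotation about hinge, -x edge up
    p=np.asarray(p,float); x=p[:,0]-.1; z=p[:,2]-.06
    return np.c_[.1+x*np.cos(th)+z*np.sin(th), p[:,1], .06-x*np.sin(th)+z*np.cos(th)]
# pixel features (from zoom): slot mask = dark
sub=(g[140:240,210:310]).astype(np.uint8)
mask=((sub<58)).astype(np.uint8); n,l,st,ce=cv2.connectedComponentsWithStats(mask)
for i in range(1,n):
    if st[i,4]>80: print(st[i],ce[i]+[210,140])
i=max([i for i in range(1,n) if 150<st[i,4]<800 and 25<ce[i][0]<75 and 40<ce[i][1]<75],key=lambda i:st[i,4])
v,u=np.where(l==i); u=u+210; v=v+140
W=np.array([at_z(m,(a,b),0.088) for a,b in zip(u,v)])
print("slot centre",W.mean(0)); cc=np.cov(W[:,:2].T); w,V=np.linalg.eigh(cc); ax=V[:,1]; ax=-ax if ax[1]>0 else ax
print("slot long axis toward nib",ax,np.degrees(np.arctan2(ax[1],ax[0])), "lens",np.sqrt(12*w))
print("slot rect",cv2.minAreaRect(W[:,:2].astype(np.float32)))
print("nib",at_z(m,(210+432/6,140+370/6),.09))
# disc circle fit from zoom extents
for pts in [[(188,350),(425,350),(305,238),(305,470)]]:
    print([at_z(m,(210+a/6-.4,140+b/6-.4),.1) for a,b in pts])
# yaw/cover edges
for q in [(110,90),(135,520),(463,70),(510,490)]:
    print(q, at_z(m,(210+q[0]/6,140+q[1]/6),.065 if q[1]<200 else .092))
E
python3 fit.py
```

```text
[ 34  51  34  16 407] [260.8624 198.0958]
[ 24  81  60   8 142] [263.1972 224.7817]
slot centre [ 0.4783 -0.2691  0.088 ]
slot long axis toward nib [-0.113  -0.9936] -96.48676065618251 lens [0.0325 0.0842]
slot rect ((0.47832638025283813, -0.268893301486969), (0.08560621738433838, 0.03277905285358429), 83.33638763427734)
nib [ 0.4688 -0.3236  0.09  ]
[array([ 0.4765, -0.2181,  0.1   ]), array([ 0.4768, -0.319 ,  0.1   ]), array([ 0.5255, -0.2679,  0.1   ]), array([ 0.4253, -0.2681,  0.1   ])]
(110, 90) [ 0.6005 -0.1807  0.065 ]
(135, 520) [ 0.4035 -0.197   0.092 ]
(463, 70) [ 0.6099 -0.3404  0.065 ]
(510, 490) [ 0.4171 -0.356   0.092 ]
```

```bash
cat >> h.py <<'E'
from scipy.spatial.transform import Rotation as Ro
def toolR(s): return Ro.from_euler('xyz',s["ee_rot"]).as_matrix()
def tip(s): return s["tcp_pos"]+toolR(s)[:,0]*0.1734
E
python3 - <<'E'
from h import *
np.set_printoptions(precision=4,suppress=True)
s=observe(); R=toolR(s); print(R, tip(s), s["t"])
ya=np.degrees(np.arctan2(R[1,1],R[0,1])); print("yaw of tool y",ya)
d=np.array([.472,-.291,.135])-tip(s); print("tool shift units",R.T@d/.15)
E
```

```text
[[-0.      0.3809 -0.9246]
 [ 0.0001 -0.9246 -0.3809]
 [-1.     -0.0001 -0.    ]] [ 0.2095 -0.5085  0.2313] 0.5
yaw of tool y -67.60753873995425
tool shift units [ 0.6419 -0.674  -2.1701]
```

Call:
send_rows(
  deltas=[0,-0.084,-0.271,0,0,-0.084,-0.271,0,0,-0.084,-0.271,0,0,-0.084,-0.271,0,0,-0.084,-0.271,0,0,-0.084,-0.271,0,0,-0.084,-0.271,0,0,-0.086,-0.273,0,0,0,0,0.107,0,0,0,0.107,0,0,0,0.107,0,0,0,0],
  grip=0,
  force=60,
)

```text
t: 2.0
tcp_pos: [0.472, -0.291, 0.4047]
ee_rot: [0.255, 1.571, -2.999]
ft_force: [-1.4, 0.1, -0.4]
finger_gap: 0.0001
```

```bash
python3 - <<'E'
from h import *
np.set_printoptions(precision=4,suppress=True)
s=observe(); R=toolR(s); print(tip(s), s["t"],s["joints"],s["finger_gap"],s["ft_force"])
ya=np.degrees(np.arctan2(R[1,1],R[0,1])); print("yaw of tool y",ya)
p,d=save("wrist","pics/w1.png"); m=camera_model("wrist"); np.save("w1.npy",d)
for q in ["box_ajar_slot_mid","box_ajar_slot_end"]:
    for r in landmark_of("wrist",q)[:2]:
        print(q,r["p"],r["xy"],at_z(m,r["xy"],.088))
print("proj est mid,end,tip",proj(m,[[.4745,-.269,.088],[.472,-.291,.088],tip(s)]))
E
```

```text
[ 0.472  -0.291   0.2313] 2.0 [-0.6365  0.3589  1.64   -0.      1.1428  1.0466] 7.857008271585873e-05 [-1.4309  0.0917 -0.3809]
yaw of tool y -96.43149864461236
box_ajar_slot_mid 0.59 [236.0, 183.7] [ 0.4742 -0.2698  0.088 ]
box_ajar_slot_end 0.65 [261.1, 187.1] [ 0.4683 -0.2931  0.088 ]
proj est mid,end,tip [[235.0775 183.4763]
 [258.4727 183.5606]
 [258.334  247.8527]]
```

View pics/w1.png

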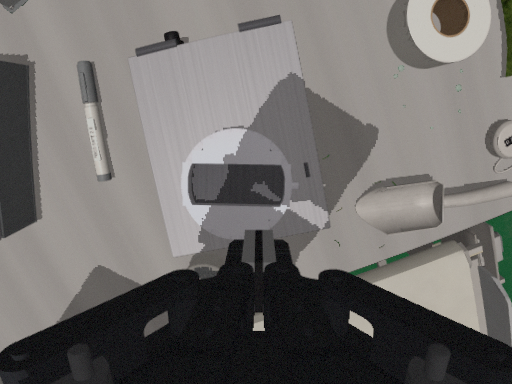

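Wrist view: slot from (190,184) to (283,186), aligned with the tool and centred at (237,184), which matches my estimate. I'll lower the tips into the slot.

Call:
send_rows(
  deltas=[0.15,0,0,0,0.15,0,0,0,0.15,0,0,0,0.15,0,0,0,0.12,0,0,0,0.08,0,0,0,0.05,0,0,0,0.03,0,0,0,0,0,0,0],
)

```text
t: 3.28
tcp_pos: [0.472, -0.2911, 0.2728]
ee_rot: [2.692, 1.571, -0.563]
ft_force: [-0.2, -0.4, 0.7]
finger_gap: 0.0001
```

```bash
python3 - <<'E'
from h import *
np.set_printoptions(precision=4,suppress=True)
s=observe(); print(tip(s), s["t"],s["ft_force"])
save("wrist","pics/w2.png")
E
```

```text
[ 0.472  -0.2911  0.0994] 3.275 [-0.2153 -0.4275  0.7166]
```

View pics/w2.png

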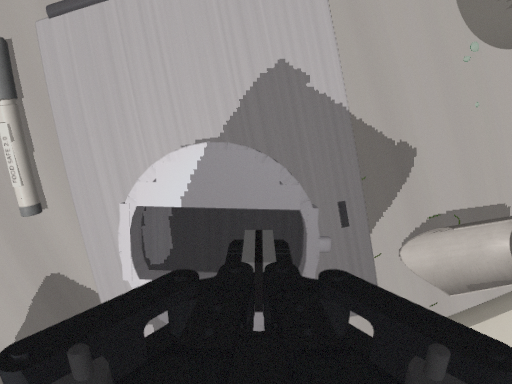

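The tips (258,240) are inside the slot, clear of its walls. Pressing down next.

Call:
send_rows(
  deltas=[0.035,0,0.002,0,0.035,0,0.003,0,0.035,0,0.003,0,0.035,0,0.003,0,0.035,0,0.003,0,0.02,0,0,0,0.015,0,0,0,0,0,0,0],
)

```text
t: 4.32
tcp_pos: [0.4695, -0.291, 0.2411]
ee_rot: [0.253, 1.57, -3.002]
ft_force: [-4.5, -1.9, 6.2]
finger_gap: 0.0001
```

```bash
python3 - <<'E'
from h import *
np.set_printoptions(precision=4,suppress=True)
s=observe(); print(tip(s), s["t"],s["ft_force"],s["wrist_torque"])
E
```

```text
[ 0.4694 -0.2911  0.0677] 4.325 [-4.4632 -1.9183  6.1888] [-0.2423  0.947  -0.0056]
```

Call:
send_rows(
  deltas=[0.008,0,0,0,0.006,0,0,0,0,0,0,0],
)

```text
t: 4.7
tcp_pos: [0.4697, -0.2911, 0.24]
ee_rot: [0.972, 1.57, -2.283]
ft_force: [-7.9, -0.1, 16.9]
finger_gap: -0.0
```

```bash
python3 - <<'E'
from h import *
np.set_printoptions(precision=4,suppress=True)
s=observe(); print(tip(s), s["t"],s["ft_force"],s["wrist_torque"])
p,d=save("top","pics/t2.png")
E
```

```text
[ 0.4696 -0.2911  0.0666] 4.7 [-7.9076 -0.1344 16.8655] [0.1649 1.3446 0.0616]
```

```bash
python3 - <<'E'
import numpy as np
C=np.array([.4718,-.2692]); r=.022
th=-95.7; ph=-96.4; p=np.array([.4696,-.2911])
for k in range(13):
    th-=8; q=C+r*np.array([np.cos(np.radians(th)),np.sin(np.radians(th))])
    d=q-p; a=np.radians(ph); y=np.array([np.cos(a),np.sin(a)]); z=np.array([np.cos(a-np.pi/2),np.sin(a-np.pi/2)])
    turn=8 if 2<=k<12 else 0
    print(k,"th",th,"dy %.4f dz %.4f turn %.4f"%(d@y/.15,d@z/.15,turn/90)); ph-=turn; p=q
E
```

```text
0 th -103.7 dy -0.0012 dz 0.0203 turn 0.0000
1 th -111.7 dy -0.0040 dz 0.0201 turn 0.0000
2 th -119.7 dy -0.0068 dz 0.0193 turn 0.0889
3 th -127.7 dy -0.0068 dz 0.0193 turn 0.0889
4 th -135.7 dy -0.0068 dz 0.0193 turn 0.0889
5 th -143.7 dy -0.0068 dz 0.0193 turn 0.0889
6 th -151.7 dy -0.0068 dz 0.0193 turn 0.0889
7 th -159.7 dy -0.0068 dz 0.0193 turn 0.0889
8 th -167.7 dy -0.0068 dz 0.0193 turn 0.0889
9 th -175.7 dy -0.0068 dz 0.0193 turn 0.0889
10 th -183.7 dy -0.0068 dz 0.0193 turn 0.0889
11 th -191.7 dy -0.0068 dz 0.0193 turn 0.0889
12 th -199.7 dy -0.0068 dz 0.0193 turn 0.0000
```

Call:
send_rows(
  deltas=[0.006,-0.001,0.02,0,0,-0.004,0.02,0,0,-0.007,0.019,0.089,0,-0.007,0.019,0.089,0,0,0,0],
)

```text
t: 5.38
tcp_pos: [0.4599, -0.2874, 0.2401]
ee_rot: [2.85, 1.564, -0.687]
ft_force: [2.4, -4.4, 14.5]
finger_gap: -0.0002
```

```bash
cat > st.py <<'E'
from h import *
import sys
np.set_printoptions(precision=4,suppress=True)
s=observe(); t=tip(s); R=toolR(s); C=np.array([.4718,-.2692]); v=t[:2]-C
print(t, s["t"],s["ft_force"],s["wrist_torque"],"q6",s["joints"][5],"ang",np.degrees(np.arctan2(v[1],v[0]))%360-360,"r",np.hypot(*v),"yaw",np.degrees(np.arctan2(R[1,1],R[0,1]))%360-360)
if len(sys.argv)>1: save("wrist",sys.argv[1])
E
python3 st.py pics/w3.png
```

```text
[ 0.4609 -0.2882  0.0667] 5.375 [ 2.4317 -4.3547 14.5456] [-0.7675 -0.446  -0.068 ] q6 1.3218598835364632 ang -119.80273216859581 r 0.021925840852686562 yaw -112.63792227489304
```

View pics/w3.png

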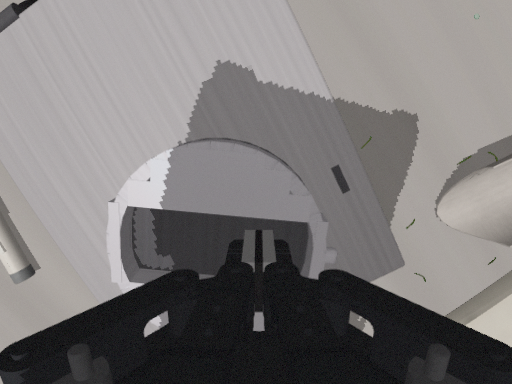

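The wrist view shows the slot turning with the tool (nib near (325,255)), and the cover is still down. I'll keep turning.

Call:
send_rows(
  deltas=[0.005,-0.007,0.019,0.089,0,-0.007,0.019,0.089,0,-0.007,0.019,0.089,0,-0.007,0.019,0.089,0,0,0,0],
)

```text
t: 6.05
tcp_pos: [0.4527, -0.2781, 0.2398]
ee_rot: [-3.026, 1.564, -0.838]
ft_force: [-4.3, -8.5, 22.1]
finger_gap: -0.0001
```

```bash
python3 st.py pics/w4.png
```

```text
[ 0.4535 -0.279   0.0664] 6.05 [-4.2691 -8.4918 22.1057] [-1.3651  0.802  -0.044 ] q6 1.8881446535611885 ang -151.78355398930105 r 0.02074638872464894 yaw -144.666650208487
```

View pics/w4.png

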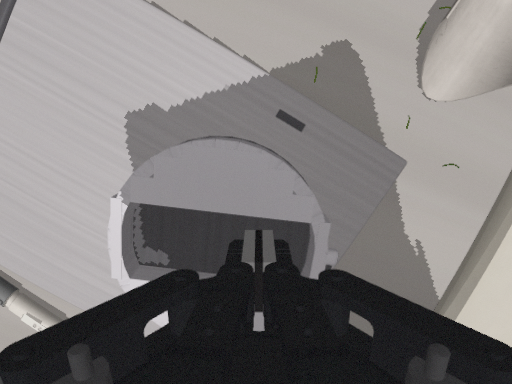

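Call:
send_rows(
  deltas=[0.002,-0.006,0.019,0.089,0,-0.006,0.019,0.089,0,-0.006,0.019,0.089,0,-0.006,0.019,0.089,0,0,0,0],
)

```text
t: 6.72
tcp_pos: [0.4518, -0.2664, 0.2397]
ee_rot: [-2.428, 1.562, -0.799]
ft_force: [-3.6, -8.5, 23.4]
finger_gap: 0.0001
```

```bash
python3 st.py pics/w5.png
```

```text
[ 0.4528 -0.2675  0.0663] 6.725 [-3.5645 -8.452  23.3535] [-1.4846  0.5568  0.0159] q6 2.4640032141884483 ang -185.1759415861107 r 0.019062101118507674 yaw -176.68586978922255
```

View pics/w5.png

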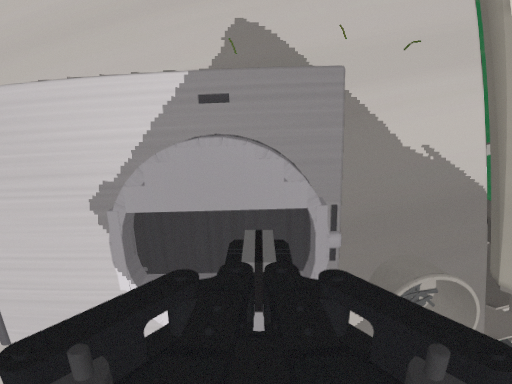

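Call:
send_rows(
  deltas=[0,0,0.012,0,0,0,0.01,0,0,0,0,0],
)

```text
t: 7.15
tcp_pos: [0.4519, -0.2637, 0.2398]
ee_rot: [-2.438, 1.56, -0.807]
ft_force: [-1.0, -14.1, 20.3]
finger_gap: 0.0002
```

```bash
python3 st.py
```

```text
[ 0.4531 -0.265   0.0664] 7.15 [ -0.9816 -14.0655  20.287 ] [-2.336   0.3299  0.0278] q6 2.4669893677871615 ang -192.58464031830513 r 0.019141704611987068 yaw -176.57349570961117
```

Call:
send_rows(
  deltas=[0,0,0.012,0,0,0,0.012,0,0,0,0,0],
)

```text
t: 7.52
tcp_pos: [0.4517, -0.262, 0.2401]
ee_rot: [-2.562, 1.556, -0.931]
ft_force: [-5.7, -33.2, 14.0]
finger_gap: -0.0002
```

```bash
python3 st.py pics/w6.png
```

```text
[ 0.4533 -0.2641  0.0667] 7.525 [ -5.7123 -33.1857  14.0329] [-5.3793  0.827   0.0243] q6 2.4723151525339815 ang -195.3650788050336 r 0.019191063687232127 yaw -176.53355567938084
```

View pics/w6.png

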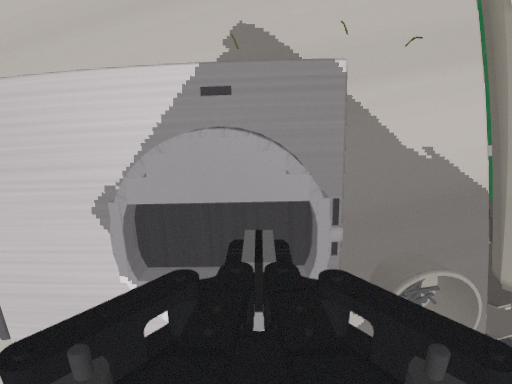

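The tips have reached the stop: 33 N sideways with hardly any motion. I'll take off most of the side load, then lift straight out.

Call:
send_rows(
  deltas=[-0.006,0,-0.012,0,-0.01,0,-0.008,0,-0.03,0,-0.002,0,-0.08,0,0,0,-0.15,0,0,0,-0.2,0,0,0,-0.25,0,0,0,-0.2,0,0,0,0,0,0,0],
)

```text
t: 8.7
tcp_pos: [0.4507, -0.2613, 0.3778]
ee_rot: [-2.227, 1.567, -0.597]
ft_force: [-0.1, -0.5, -0.5]
finger_gap: -0.0
```

```bash
python3 st.py pics/w7.png; python3 - <<'E'
from h import *
np.set_printoptions(precision=4,suppress=True)
p,d=grab_frame("wrist"); m=camera_model("wrist"); np.save("w7.npy",d)
R,t=RT(m); o=-R.T@t; print("cam",o)
v,u=np.mgrid[0:384,0:512]
pts=cv2.undistortPoints(np.stack([u.ravel(),v.ravel()],1).astype(float)[:,None],np.array(m["camera_matrix"]),np.array(m["dist"]))[:,0]
P=(np.c_[pts,np.ones(len(pts))]*d.ravel()[:,None]-t)@R
ok=(d.ravel()>0.05)
# to box frame
a=np.radians(4.7); c=np.array([.5117,-.2659]); q=P[:,:2]-c
bx=q@[np.cos(a),np.sin(a)]; by=q@[-np.sin(a),np.cos(a)]
for x0 in range(-95,100,15):
    k=ok&(abs(bx*1000-x0)<6)&(abs(by)<.075)&(np.hypot(bx+.04,by)>.058)&(P[:,2]>.04)&(P[:,2]<.11)
    if k.sum()>20: print(x0,k.sum(),np.median(P[k,2]))
k=ok&(np.hypot(bx+.04,by)<.048)&(P[:,2]<.11); print("cam z pct",np.percentile(P[k,2],[5,25,50,75,95]))
E
```

```text
[ 0.4512 -0.2617  0.2044] 8.7 [-0.1085 -0.4688 -0.4542] [ 0.0145 -0.0175 -0.0061] q6 2.4673828027888103 ang -200.1238099454709 r 0.021898678568627566 yaw -176.597767825118
cam [ 0.4545 -0.3263  0.344 ]
-95 1601 0.06622938417430184
-80 808 0.06596996036250537
-65 403 0.06554594817460546
-50 295 0.06530096024393099
-35 377 0.06505512548686304
-20 561 0.06476614268639248
-5 791 0.06443929969528799
10 1261 0.06417637563770123
25 1986 0.06385803902154666
40 1944 0.06358343935500183
55 1903 0.06320690972272879
70 1882 0.06296732649101289
85 1831 0.06264065104064882
cam z pct [0.0672 0.0685 0.081  0.0822 0.0833]
```

View pics/w7.png

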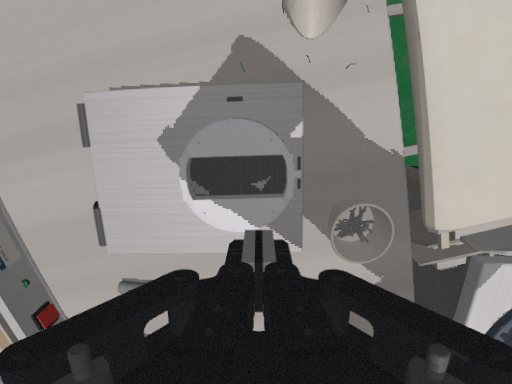

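The cover now stays down with the hand clear, and the nib (297,174) points to the robot-side edge. I'll measure the cam angle and check the scene.

```bash
python3 - <<'E'
from h import *
np.set_printoptions(precision=4,suppress=True)
m=camera_model("wrist"); im=cv2.imread("pics/w7.png"); d=np.load("w7.npy"); R,t=RT(m)
cv2.imwrite("pics/w7z.png",cv2.resize(im[70:270,70:320],None,fx=3,fy=3,interpolation=cv2.INTER_CUBIC))
v,u=np.mgrid[0:384,0:512]
pts=cv2.undistortPoints(np.stack([u.ravel(),v.ravel()],1).astype(float)[:,None],np.array(m["camera_matrix"]),np.array(m["dist"]))[:,0]
P=((np.c_[pts,np.ones(len(pts))]*d.ravel()[:,None]-t)@R).reshape(384,512,3)
tab=(d>0)&(abs(P[...,2])<.02)&(P[...,0]>.35)&(P[...,0]<.65); A=np.c_[P[tab][:,:2],np.ones(tab.sum())]
print("table plane",np.linalg.lstsq(A,P[tab][:,2],rcond=None)[0])
S=P[(d>0)&(P[...,2]>.055)&(P[...,2]<.0745)&(abs(P[...,0]-.5117)<.13)&(abs(P[...,1]+.266)<.1)]
S0=P[160:200,184:292].reshape(-1,3); S0=S0[(S0[:,2]<.0735)&(S0[:,2]>.06)]
w,V=np.linalg.eigh(np.cov(S0[:,:2].T)); a=V[:,1]; a=a if a[0]<0 else -a
print("slot",S0.mean(0),np.degrees(np.arctan2(a[1],a[0]))%360, cv2.minAreaRect(S0[:,:2].astype(np.float32)))
print("box rect",cv2.minAreaRect(S[:,:2].astype(np.float32)))
nib=at_z(m,(297,174),.07); c=at_z(m,(238,175),.081); print(nib,c,np.degrees(np.arctan2(*(nib-c)[[1,0]]))%360)
# box edges robust: line fits on top long sides, in the image
mask=((P[...,2]>.055)&(P[...,2]<.09)).astype(np.uint8)
top=[(uu,np.where(mask[60:130,uu])[0][0]+60) for uu in range(110,295,3) if mask[60:130,uu].any()]
W=np.array([at_z(m,q,.064) for q in top]); k=np.polyfit(W[:,0],W[:,1],1); print("edge yaw",np.degrees(np.arctan(k[0])), np.std(W[:,1]-np.polyval(k,W[:,0])))
E
```

```text
table plane [-0.0045  0.003   0.002 ]
slot [ 0.4718 -0.2673  0.0683] 184.1265665499852 ((0.46780291199684143, -0.2651618719100952), (0.09560922533273697, 0.03751380741596222), 3.077012062072754)
box rect ((0.5141327977180481, -0.266621470451355), (0.20714251697063446, 0.16064849495887756), 4.985226631164551)
[ 0.4162 -0.2741  0.07  ] [ 0.4687 -0.2722  0.081 ] 182.0067363729972
edge yaw 5.048315887814545 0.0003289518746724145
```

View pics/w7z.png

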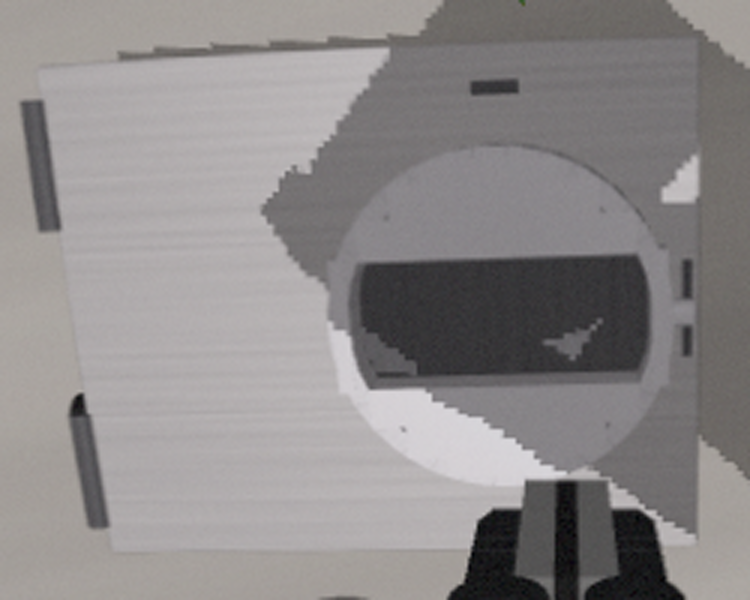

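Call:
send_rows(
  deltas=[-0.3,0,0,0,-0.3,0,0,0,-0.2,0,0,0,0,0,0,0,0,0,0,0,0,0,0,0],
)

```text
t: 9.55
tcp_pos: [0.4505, -0.2612, 0.4945]
ee_rot: [0.893, 1.568, 2.524]
ft_force: [0.6, -0.5, 0.2]
finger_gap: 0.0003
```

```bash
python3 st.py; python3 -c "
from h import *
save('top','pics/t9.png');save('scene','pics/s9.png')"
```

```text
[ 0.4501 -0.2609  0.3211] 9.55 [ 0.6482 -0.4974  0.2289] [-0.069  -0.0187  0.0154] q6 2.467419442060107 ang -200.88087881306782 r 0.02324103370788179 yaw -176.60203870144474
```

View pics/t9.png

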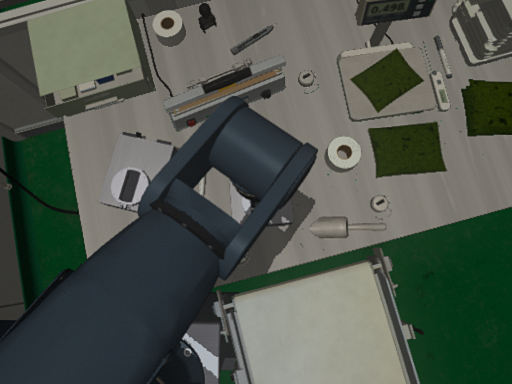

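View pics/s9.png

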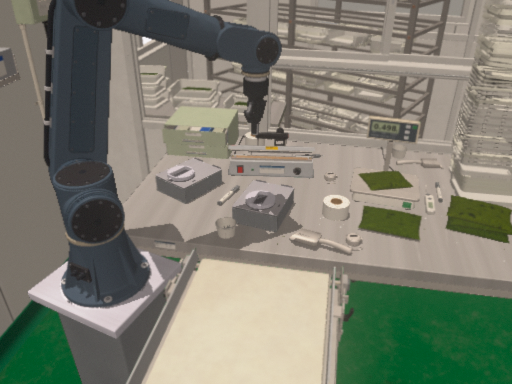

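In the scene view the cover is down, the cam at (265,203) is turned, and the pen, tub, scoop, counter and roll are where they were. Handing in.

```bash
python3 -c "
from bench import *
print(hand_in())"
```

```text
the job is handed in; nothing more can be done
None
```

The cover on the ajar box is shut and locked, and I handed the job in at about 9.7 s of the 38 s allowed. `hand_in()` reports no verdict, so the checks below are my own.

**What I did:** I set the closed fingertips in the slot near the nib end and pressed the cover shut with about 15–23 N. Still pressing, I turned the cam clockwise until it met its stop. There the side force rose to about 33 N with hardly any motion. I then took off most of the side load and lifted the hand straight out.

**Last checks, with the hand away:**
- **Cover:** it stays down by itself. From depth it rests about 0.015–0.02 rad open, close to the 0.02 rad allowed. The measured table plane itself tilts about 0.005 rad, so the true figure is probably at the low end.
- **Cam:** the slot axis is within about 1° of the locked direction, and the nib sits between the two dark marks at the robot-side edge. A rough fix from the nib alone read about 3° off; I trust the slot measurement more.
- **Surroundings:** by eye, the second box and the loose things look unmoved. In the final top view the arm hid part of the area, so for the tub and pen I relied on the scene view.
- **Force:** the wrist force was back to about zero.

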